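# Retain the sample carousel with its spring ring

### The job

Lock the blue sample carousel onto its spindle: take the steel spring ring off the blue board by its two orange eyes, pinching them together so that the ring spreads fully, and lower it over the spindle head until it lies on the carousel hub and presses the hub a few millimetres down against its spring. With the hub still held down, let go of the eyes so that the ring contracts into the spindle groove, and leave it sitting flat there. Press gently, never force it, and leave the glassware and the jar where they stand.

Things in the scene. Friction and masses are not known exactly. Their poses are not given: they have to be found in the camera images.
- ring: One half of the dark steel split spring ring (the other half slides on it), 4 mm thick, 39 x 60 mm, 70 g in all. Origin on the underside, at the point that meets the spindle axis when seated in the groove; z up, y = line through both eyes, along which it spreads. Any yaw fits the round spindle. Bore along y 15 mm closed, 29 mm fully spread; along x always 29 mm.
- eye_a (a point): Orange upright eye (tab) of this half, on its -y side: 18 mm wide in x, 3.5 mm thick in y, reaching from the ring's underside to 36 mm above it. The point lies mid-tab, 20 mm above the underside. The centre of the bore is always midway between the two eyes. Keep fingertips 5 mm or more above the underside.
- eye_b (a point): The same point of the other half's eye, on the +y side. Over their outer faces the eyes measure 60 mm when the ring is free, 46 mm when fully spread. Pinching them takes 3.5 N at first, 7 N at full spread, where a hard stop takes up any firmer grip.
- jaw (a joint): Spread of the ring, m: 0 closed (free), 0.014 fully spread at its stop; about 0.003 when it sits in the groove, about 0.008 when it merely clasps the thicker spindle head.
- drive: Grey carousel drive housing, 110 x 110 x 50 mm, fixed, black thumbscrew on its -x side. Origin at the centre of its underside; its z axis (up) is the axis of the steel spindle, which carries a blue disc (100 mm across) with an aluminium hub (40 mm across, flat top). The spindle is clamped at a height that differs each time by up to 20 mm and is not reported.
- hub_low (a point): Fixed point on the spindle axis, 74 mm above the drive's underside: lowest possible hub top. The real hub top stands 0 to 20 mm above this point. Above the real hub top the spindle shows 2.5 mm of its groove (core 18 mm across), then its head (23 mm across, 20 mm tall), then a 5 mm cone narrowing to 15 mm; tip 27.5 mm above the hub top.
- drive_top (a point): Centre of the housing's top, at 50 mm. Disc and hub are sprung on the spindle: pressed slowly they yield from 2 N, then 1.2 N per mm, to a hard stop at 7 mm (10.4 N). The 9.5 mm tall groove can take the ring lying on the hub only while the hub is held 1.5 to 7 mm down (4 to 10 N). The spring then lifts the seated ring to the groove's upper lip, 1.5 mm below the hub's first height.
- board: Blue board, 220 x 190 x 16 mm, fixed, on which the ring lies at the start; origin at the centre of its underside.
- petri: Petri dish, 60 mm across, 15 mm tall, loose bystander; origin at the centre of its underside.
- weigh_bottle: Small glass weighing bottle, 42 mm across, 58 mm tall, loose bystander; origin at the centre of its underside.
- jar: Square white jar with a blue cap, 76 x 76 x 150 mm, loose bystander; origin at the centre of its underside.

How it is judged (in metres and radians):
On the way, in this order (a step that is already met when the one before it is completed fails the run):
1. the ring is spread by its eyes and carried clear of the board (value of joint jaw above 0.0105 m and height (world z) of ring above 0.04 m), for 0.2 s.
2. the ring, still spread, is round the spindle and presses on the hub (value of joint jaw above 0.0105 m and horizontal distance between ring and drive below 0.01 m and z of ring in the frame of drive below 0.0945 m and contact force between ring and drive above 3 N), for 0.05 s.
At the end, for the whole second after the job is handed in: The ring has contracted into the spindle groove (spread 1.5 to 4.8 mm), centred on the spindle within 3 mm, lying flat within 0.09 rad, its underside 69 to 94.5 mm above the drive's underside, released and at rest (value of joint jaw between 0.0015 and 0.0048 m and horizontal distance between ring and drive below 0.003 m and z of ring in the frame of drive between 0.069 and 0.0945 m and angle between ring's own z axis and vertical below 0.09 rad and linear speed of ring below 0.02 m/s); the robot touches nothing.
It fails at once if the ring is forced: more than 30 N between ring and drive unit, summed over all contacts (the ring's own clasp and the hub spring make up to 20 N of it) (contact force between ring and drive above 30 N).
It fails at once if the petri dish, the weighing bottle or the jar is moved more than 20 mm (distance of any of petri, weigh_bottle, jar from where it was at the start of the episode above 0.02 m).
It also fails if it takes over 34 s, if anything falls off the work surface, if the arm or the gripper's body presses on something with over 40 N, if the wrist force passes 120 N, or if a joint passes its speed limit or range.

### The arm

A 6-joint arm with a two-finger parallel gripper is mounted at the origin on a cart in front of the work surface, level with it; the furniture and walls round the work are solid. World frame = base frame: x ahead of the robot, y to its left, z up, the work surface at z = 0. Lengths are in mm, angles in rad, forces in N, time in s.
With the tool pointing down it reaches from about 300 to 875 mm from the base axis. Payload 6.4 kg.
Tool frame: the origin (TCP) lies on the centre line of the jaws, within the pads' length; the fingertips stand 17 mm ahead of it and the grasp point (between the pads) lies 2 mm behind it (manip.tips_ahead is the distance from the TCP to the fingertips, in mm); z points along the fingers, y is the direction in which the jaws open and shut (so a half turn about z gives the same grasp; the last joint's range is limited). The gripper opens to 85 mm and grips with 20 to 120 N. Pads are 22 mm wide; open, the fingers measure 114 mm over their backs; the gripper's body (76 mm by 85 mm) begins 54 mm behind the grasp point. The pads swing forward as they close: fully open they stand 13 mm farther back than shut.
Start: joints at [-1.316, 0.181, 1.607, -0, 1.354, -0.206], TCP at [255.7, -515.033, 248.288] pointing down, gripper open.
Joint ranges: [-2.99, 2.99], [-0.89, 2.07], [0.3, 2.58], [-1.14, 4.28], [0, 2.63], [-3.12, 3.12]. Speed limits (rad/s): [2.57, 2.57, 3.01, 3.14, 3.14, 3.14].

### API

Orientations are given as a unit quaternion [x, y, z, w].
In Python, from workcell import manip gives the robot as it stands.
- The arm moves only by the tool servo_tool, never from a script. Its argument "commands" is one flat list of numbers, 7 for each row, row after row: the opening, from 0 (shut) to 1 (fully open), then the shift along the tool's x, y, z in m, then the turn, a rotation vector about the tool's x, y, z in rad. A call has 1 to 20 rows; each row is the pose to reach, as a shift and turn from the pose measured when the call began, along the tool's axes at that moment; what a row does not reach only later rows make up. A row lasts 1/12 s, in which the tool goes at most 41.7 mm and 7.16 degrees, less where a joint would pass 70% of its speed; a pose out of reach is approached as far as the arm can. A call with a gripper value outside its range is refused whole. The fingers move at their own pace and stop on an object; "force" is the grip in N (left out, the last holds). Time passes only in rows, so rows that repeat a pose let the fingers close. It gives the time, the measured TCP pose, the force and the opening at its end, in the units of the state.
- manip.read_state(): the state, without advancing time (a new reading comes with each control period).
- manip.snapshot(name): name is "side" or "top"; returns a dict with "image" (384x512x3 uint8, blue, green, red), "mtx" (3x3 intrinsics, pixels), "dist_coeffs" ([k1, k2, p1, p2, k3] as OpenCV has them; the pictures are not rectified), "rvec" (rotation vector, rad) and "tvec" (3), from world to camera coordinates, as OpenCV has them. Camera axes: x right, y down, z forward; pixel columns grow to the right and rows downward; lengths in mm; the calibration is good to about 2 mm. A picture is of the moment at which its call begins. There is no depth.
- manip.finish_job(): hands the job in, once; it reports no verdict.
Trained networks look in a picture, given as the dict that the camera call returned (one of the last four; its "shot" number tells which), for a name from the list of things; names that differ only in an ending like _2 or _b are one class to them, and where a whole thing is asked for, a point or a joint stands for the part that bears it (a point fixed in the world has none). Each returns a list of dicts, best first, with "score" (0 to 1); they miss things now and then, are a little off and sometimes report something else, mostly with a low value. They report only what shows in the picture. A call takes as long as a camera call.
- manip.find_in(query, picture): "at" ([x, y, z] in mm, in world coordinates, good to about 4 mm: the middle of the surface that is visible of it).
- manip.outline_of(query, picture): "pixels" (384x512 bool, what is visible of it).
- manip.pinpoint(query, picture): "at" ([x, y, z] in mm, in world coordinates, good to about 4 mm: a listed point, or the origin of a listed thing).
The state is a dict: "t": time; "q": joint angles; "joint_velocities": joint speeds; "joint_torque": joint torques, N m; "position": TCP position; "ee_rot": TCP orientation; "contact_force": force on the tool from outside, world axes, zero at the start; "torque": the same for the moment, N m; "gripper_width": opening from 0.0 (shut) to 1.0 (fully open).
Only numpy, scipy, OpenCV 4.12 (cv2) and the standard library are available. Lean on these libraries where they do the work, as an engineer would, in place of code of your own. Each camera call takes 0.05 s, during which the arm holds its last target. There are 200 camera calls.

## Working session

There is one attempt and no reset: what is moved stays moved. The work goes in short steps, Python scripts to look and compute and a tool call to move; the robot and the scene stay as the last step left them, time stands still between calls to the robot, and variables do not carry over. Pictures are saved under pics/ and viewed, about 8 in all and at most 12, crops included, and the job is handed in when it is done.

Besides the shell and the picture viewer there is one more tool, called after "Call:" as name(argument=value, ...) on one line, values as JSON. servo_tool: Moves the arm, as the interface text tells. Its arguments: {"type":"object","properties":{"commands":{"type":"array"},"force":{"type":"number"}},"required":["commands"]}

```bash
mkdir -p pics; ls; cat > h.py <<'E'
import numpy as np, cv2
from workcell import manip
from scipy.spatial.transform import Rotation as R
def proj(s,p):
    return cv2.projectPoints(np.float64(p).reshape(-1,3),np.float64(s['rvec']),np.float64(s['tvec']),np.float64(s['mtx']),np.float64(s['dist_coeffs']))[0].reshape(-1,2)
def ray(s,uv):
    n=cv2.undistortPoints(np.float64(uv).reshape(-1,1,2),np.float64(s['mtx']),np.float64(s['dist_coeffs'])).reshape(-1,2)
    M=cv2.Rodrigues(np.float64(s['rvec']))[0]; t=np.float64(s['tvec']).ravel()
    d=(M.T@np.c_[n,np.ones(len(n))].T).T
    return -M.T@t, d/np.linalg.norm(d,axis=1)[:,None]
def tri(s1,u1,s2,u2):
    a,d=ray(s1,u1);b,e=ray(s2,u2);d=d[0];e=e[0]
    A=np.c_[d,-e];x=np.linalg.lstsq(A,b-a,rcond=None)[0]
    p,q=a+x[0]*d,b+x[1]*e
    return (p+q)/2,np.linalg.norm(p-q)
E
python3 - <<'E'
from h import *
st=manip.read_state();print(st)
for n in("side","top"):
    s=manip.snapshot(n);cv2.imwrite(f"pics/{n}1.png",s['image'])
    print(n,s['shot'],ray(s,[[256,192]]))
    for q in("eye_a","eye_b","hub_low","drive_top","drive","ring","board","petri","weigh_bottle","jar"):
        for r in manip.pinpoint(q,s)[:2]: print(q,np.round(r['at'],1),round(r['score'],2))
E
```

```text
pics
{'t': 0.0, 'q': array([-1.31630536e+00,  1.81524894e-01,  1.60802511e+00, -6.12891898e-06,
        1.35379069e+00, -2.06284692e-01]), 'joint_velocities': array([ 6.00316353e-04, -1.53291996e-04, -9.89289147e-05,  5.63246755e-04,
        5.62811506e-04,  8.21937868e-04]), 'joint_torque': array([-1.45718164e-03, -4.44867897e+01, -3.51336050e+01, -4.14921860e-04,
        8.82148684e-03, -5.43585656e-06]), 'position': array([ 255.55576496, -514.49882113,  247.3849388 ]), 'ee_rot': array([ 9.73577382e-01,  2.28355682e-01, -2.40557863e-05, -8.73696515e-04]), 'contact_force': array([ 0.102976  , -0.56811113, -0.22648129]), 'torque': array([-0.00986328,  0.01557797,  0.03429669]), 'gripper_width': 1.0020110662856332}
side 1 (array([407.48031437, 819.96350827, 525.00109615]), array([[ 0.20424921, -0.85038664, -0.48489672]]))
eye_a [507.4 183.3  36.6] 0.85
eye_a [510.7 234.9  31.6] 0.54
eye_b [507.4 183.3  36.6] 0.85
eye_b [510.7 234.9  31.6] 0.54
hub_low [ 575.2 -166.6   73.6] 0.8
drive_top [ 576.3 -162.3   47.6] 0.74
drive_top [757.5 -65.4  -1. ] 0.39
drive [ 573.6 -163.2    1.8] 0.91
ring [500.4 211.   14.5] 0.62
board [490.8 181.   -3.3] 0.76
petri [735.5  57.4   4.4] 0.91
petri [490.  183.2  -5.8] 0.22
weigh_bottle [ 7.574e+02 -6.760e+01 -6.000e-01] 0.75
jar [ 776.8 -181.    -4.7] 0.97
top 2 (array([ 495.54240945,   59.63976891, 1279.90540814]), array([[ 0.06382981, -0.02510808, -0.9976449 ]]))
eye_a [758.1 -67.6  -0.8] 0.66
eye_a [502.8 178.9  35.2] 0.65
eye_b [758.1 -67.6  -0.8] 0.66
eye_b [502.8 178.9  35.2] 0.65
hub_low [ 574.7 -162.8   73.7] 0.7
drive_top [ 577.6 -163.    51.2] 0.73
drive_top [504.5 240.3  32.7] 0.66
drive [ 576.9 -163.5   -1.3] 0.67
ring [506.4 206.   15.9] 0.49
board [490.4 178.1   2.2] 0.78
petri [733.6  59.    3.9] 0.58
petri [504.3 235.8  31.3] 0.4
weigh_bottle [ 7.569e+02 -6.590e+01 -1.000e-01] 0.43
jar [ 776. -177.   -3.] 0.89
jar [490.5 180.8  -0. ] 0.31
```

```bash
python3 - <<'E'
import cv2,numpy as np
a=cv2.imread("pics/side1.png");b=cv2.imread("pics/top1.png")
from h import *
s=manip.snapshot("top");r=manip.snapshot("side")
P=[[505,181,36],[507,238,36],[577,-163,100]]
ua=proj(r,P);ub=proj(s,P);print(ua,ub)
def crop(im,c,w=48,h=38,k=8):
    x,y=int(c[0]),int(c[1]);x=min(max(x,w),512-w);y=min(max(y,h),384-h)
    o=cv2.resize(im[y-h//1:y+h,x-w:x+w],None,fx=k/2,fy=k/2,interpolation=cv2.INTER_CUBIC);print(x-w,y-h);return o
c=[crop(a,ua[:2].mean(0)),crop(b,ub[:2].mean(0)),crop(a,ua[2]),crop(b,ub[2])]
cv2.imwrite("pics/crops1.png",np.vstack([np.hstack(c[:2]),np.hstack(c[2:])])[:600,:800])
cv2.imwrite("pics/full1.png",cv2.resize(np.vstack([a,b]),(400,600)) if 0 else a)
E
```

```text
[[283.73489406 252.95187297]
 [276.76999604 271.57578841]
 [281.8188086  149.08962024]] [[204.44977181 215.10221289]
 [185.32965121 214.22895057]
 [323.96803103 190.46335929]]
232 224
146 176
233 111
275 152
```

View pics/side1.png

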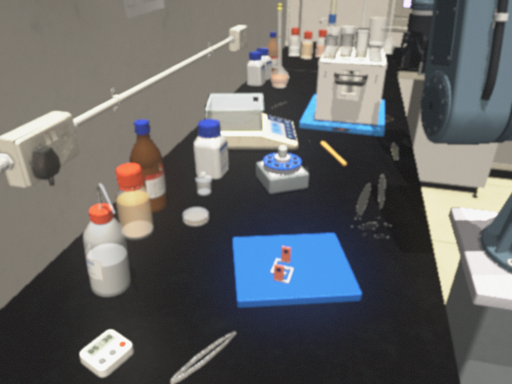

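View pics/crops1.png

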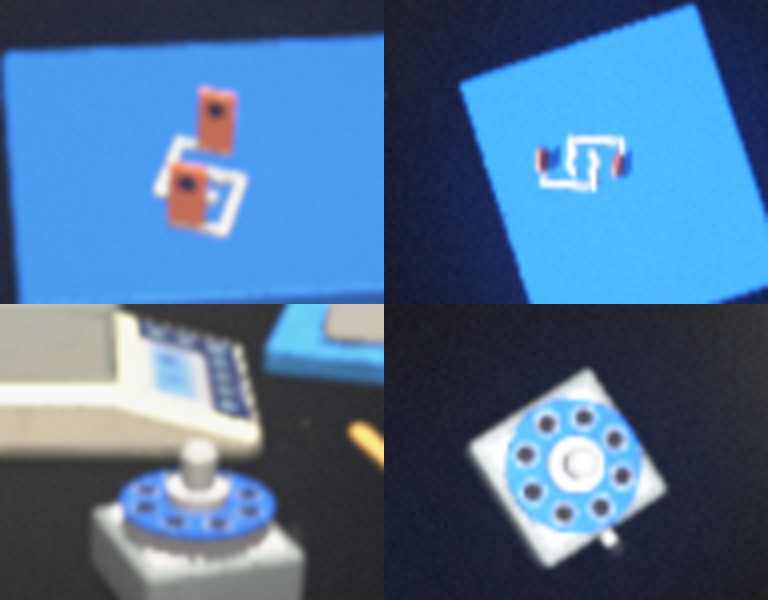

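View pics/top1.png

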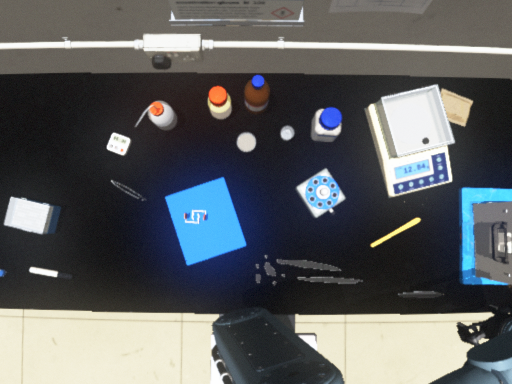

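The side view shows the ring lying on the board near (280,262), with its orange eyes at about (286,253) and (279,272). The spindle is at about (283,150). In the top view the eyes are near (186,215) and (205,217), and the hub is near (323,191). Next I'll fit models to refine the poses.

```bash
cat >> h.py <<'E'
from scipy.optimize import least_squares
K=4
def orange(img):
    im=cv2.resize(img,None,fx=K,fy=K,interpolation=cv2.INTER_CUBIC)
    h=cv2.cvtColor(im,cv2.COLOR_BGR2HSV);H=h[...,0]
    m=(((H<14)|(H>168))&(h[...,1]>110)&(h[...,2]>70)).astype(np.uint8)
    return cv2.morphologyEx(m,cv2.MORPH_CLOSE,np.ones((11,11)))
def blobs(img,guess,rad=16):
    """orange blob centroids near the guessed pixels"""
    n,l,st,c=cv2.connectedComponentsWithStats(orange(img));c=(c+.5)/K-.5;out=[]
    for g in guess:
        k=[i for i in range(1,n) if st[i,4]>60 and np.linalg.norm(c[i]-g)<rad]
        k=min(k,key=lambda i:np.linalg.norm(c[i]-g)) if k else None
        out.append((c[k],st[k,4]/K/K) if k else (np.array([np.nan]*2),0))
    return out
def eyebox(x,y,z,yaw,half,sgn):
    p=np.array([[a,sgn*(half-b),h] for a in(-9,9) for b in(0,3.5) for h in(0 if z>20 else 4,36)],float)
    return p@R.from_euler('z',yaw).as_matrix().T+[x,y,z]
def hullc(s,P):
    m=cv2.moments(cv2.convexHull(proj(s,P).astype(np.float32)));return np.array([m['m10'],m['m01']])/m['m00'],m['m00']
E
python3 - <<'E'
from h import *
print("tips",manip.tips_ahead)
S={n:manip.snapshot(n) for n in("side","top")}
obs={}
for n,s in S.items():
    g=[hullc(s,eyebox(506,209,16,0,30,k))[0] for k in(-1,1)]
    obs[n]=blobs(s['image'],g); print(n,np.round(g,1),obs[n],[hullc(s,eyebox(506,209,16,0,30,k))[1] for k in(-1,1)])
def f(p,names=("side","top")):
    return np.concatenate([hullc(S[n],eyebox(p[0],p[1],16,p[2],30,k))[0]-obs[n][i][0] for n in names for i,k in enumerate((-1,1))])
for nm in(("side",),("top",),("side","top")):
    r=least_squares(f,[506,209,0],x_scale=[1,1,.01],args=(nm,),diff_step=1e-4);print(nm,np.round(r.x,3),np.round(r.fun,2))
# drive: disc outline, top view; networks' outlines
for n,s in S.items():
    im=cv2.resize(s['image'],None,fx=K,fy=K,interpolation=cv2.INTER_CUBIC);h=cv2.cvtColor(im,cv2.COLOR_BGR2HSV)
    m=((h[...,0]>95)&(h[...,0]<125)&(h[...,1]>110)&(h[...,2]>60)).astype(np.uint8)
    c=proj(s,[577,-163,75])[0]; b=np.zeros_like(m);cv2.circle(b,tuple(int(v*K) for v in c),30*K,1,-1);m&=b
    nn,l,st,cc=cv2.connectedComponentsWithStats(m);k=1+np.argmax(st[1:,4])
    cs=cv2.findContours((l==k).astype(np.uint8),cv2.RETR_EXTERNAL,cv2.CHAIN_APPROX_NONE)[0][0]
    e=cv2.fitEllipse(cv2.convexHull(cs));print(n,"disc ellipse",(np.array(e[0])+.5)/K-.5,np.array(e[1])/K,e[2])
    x,y=proj(s,[577,-163,95])[0].astype(int)
    cv2.imwrite(f"pics/sp_{n}.png",cv2.resize(s['image'][y-20:y+20,x-25:x+25],None,fx=8,fy=8,interpolation=cv2.INTER_CUBIC));print(n,"crop origin",x-25,y-20)
cv2.imwrite("pics/sp.png",np.hstack([cv2.imread("pics/sp_side.png"),cv2.imread("pics/sp_top.png")]))
E
```

```text
tips 17.0
side [[283.2 252.7]
 [277.4 271.3]] [(array([285.6082391 , 254.17043619]), np.float64(77.375)), (array([278.42909253, 272.52428826]), np.float64(87.8125))] [140.98797291470692, 155.98626093380153]
top [[204.5 214.7]
 [185.6 214.6]] [(array([nan, nan]), 0), (array([nan, nan]), 0)] [13.617220499552786, 16.528798597981222]
('side',) [502.29  212.027  -0.   ] [-0.72 -0.21  0.68  0.2 ]Traceback (most recent call last):
  File "<stdin>", line 11, in <module>
    return func(*args, **kwargs)
    raise ValueError("Residuals are not finite in the initial point.")
ValueError: Residuals are not finite in the initial point.
```

```bash
cat >> h.py <<'E'
def orange(img):
    im=cv2.resize(img,None,fx=K,fy=K,interpolation=cv2.INTER_CUBIC).astype(int)
    m=((im[...,2]-im[...,1]>25)&(im[...,2]-im[...,0]>-25)).astype(np.uint8)
    return cv2.morphologyEx(m,cv2.MORPH_CLOSE,np.ones((11,11)))
E
cat > m.py <<'E'
from h import *
S={n:manip.snapshot(n) for n in("side","top")}
obs={}
for n,s in S.items():
    g=[hullc(s,eyebox(504,210,16,-.05,30,k))[0] for k in(-1,1)]
    obs[n]=blobs(s['image'],g,8); print(n,np.round(g,1),obs[n],[hullc(s,eyebox(506,209,16,0,30,k))[1] for k in(-1,1)])
def f(p,names=("side","top")):
    return np.concatenate([hullc(S[n],eyebox(p[0],p[1],16,p[2],30,k))[0]-obs[n][i][0] for n in names for i,k in enumerate((-1,1))])
for nm in(("side",),("top",),("side","top")):
    r=least_squares(f,[504,210,-.05],x_scale=[1,1,.01],args=(nm,),diff_step=1e-3);print(nm,np.round(r.x,3),np.round(r.fun,2))
for n,s in S.items():
    im=cv2.resize(s['image'],None,fx=K,fy=K,interpolation=cv2.INTER_CUBIC);h=cv2.cvtColor(im,cv2.COLOR_BGR2HSV)
    m=((h[...,0]>95)&(h[...,0]<125)&(h[...,1]>110)&(h[...,2]>60)).astype(np.uint8)
    c=proj(s,[577,-163,75])[0]; b=np.zeros_like(m);cv2.circle(b,tuple(int(v*K) for v in c),30*K,1,-1);m&=b
    nn,l,st,cc=cv2.connectedComponentsWithStats(m);k=1+np.argmax(st[1:,4])
    cs=cv2.findContours((l==k).astype(np.uint8),cv2.RETR_EXTERNAL,cv2.CHAIN_APPROX_NONE)[0][0]
    e=cv2.fitEllipse(cv2.convexHull(cs));print(n,"disc ellipse",(np.array(e[0])+.5)/K-.5,np.array(e[1])/K,e[2])
    x,y=proj(s,[577,-163,95])[0].astype(int)
    cv2.imwrite(f"pics/sp_{n}.png",cv2.resize(s['image'][y-20:y+20,x-25:x+25],None,fx=8,fy=8,interpolation=cv2.INTER_CUBIC));print(n,"crop origin",x-25,y-20)
    print([np.round(proj(s,[577,-163,z])[0],1) for z in(75,95,121.5)])
cv2.imwrite("pics/sp.png",np.hstack([cv2.imread("pics/sp_side.png"),cv2.imread("pics/sp_top.png")]))
E
python3 m.py
```

```text
side [[284.9 253.3]
 [277.6 271.7]] [(array([285.59437355, 253.69414153]), np.float64(134.6875)), (array([278.38490605, 272.0464665 ]), np.float64(153.0))] [140.98797291470692, 155.98626093380153]
top [[204.2 215.9]
 [185.2 214.8]] [(array([203.90942029, 216.50543478]), np.float64(8.625)), (array([184.77155172, 215.45603448]), np.float64(9.0625))] [13.617220499552786, 16.528798597981222]
('side',) [ 5.02526e+02  2.10687e+02 -4.90000e-02] [ 0.01 -0.05 -0.01  0.04]
('top',) [ 5.02089e+02  2.11000e+02 -4.40000e-02] [-0.1  -0.01  0.1   0.01]
('side', 'top') [ 5.02395e+02  2.10853e+02 -4.80000e-02] [ 0.04  0.01  0.06  0.12 -0.05 -0.07  0.15 -0.13]
side disc ellipse [282.02557373 160.16387939] [18.62072945 40.36647797] 92.28485107421875
side crop origin 256 130
[array([281.4, 158. ]), array([281.7, 150.9]), array([282.2, 141.3])]
top disc ellipse [322.47109985 191.66802979] [33.58097839 34.61088943] 61.61627960205078
top crop origin 298 170
[array([322.4, 191. ]), array([323.6, 190.6]), array([325.4, 189.9])]
```

View pics/sp.png

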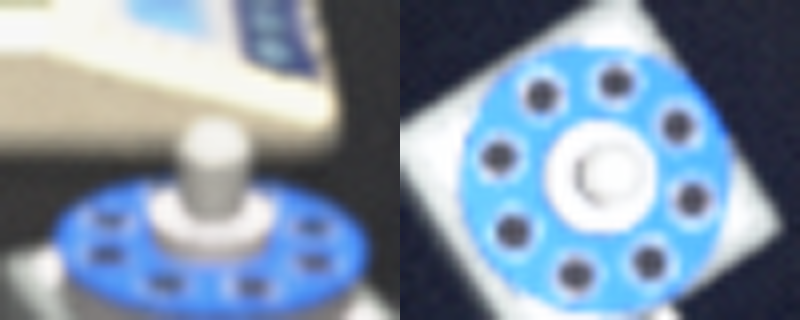

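```bash
python3 - <<'E'
from h import *
s=manip.snapshot("side");t=manip.snapshot("top")
for n,a,b in(("disc",[282.03,160.16],[322.47,191.67]),("hub",[282.5,156],[322.9,192]),("tip",[282.7,146.0],[324.4,191.2])):
    print(n,[np.round(v,1) for v in tri(s,a,t,b)])
for q in("hub_low","drive_top","drive"):
    for S in(s,t):
        r=manip.pinpoint(q,S)[0];print(q,np.round(r['at'],1))
st=manip.read_state();T=R.from_quat(st['ee_rot'])
for yaw in(-.048,):
    for k in(0,np.pi):
        # target: tool z down, tool y along ring y
        z=[0,0,-1];c,sn=np.cos(yaw+k),np.sin(yaw+k);y=np.array([-sn,c,0]);x=np.cross(y,z)
        G=R.from_matrix(np.c_[x,y,z]); print("turn",(T.inv()*G).as_rotvec())
for p in([502.4,210.9,120],[502.4,210.9,41]): print("shift",T.inv().apply(np.array(p)-st['position']))
E
```

```text
disc [array([ 575.5, -164.6,   68.3]), np.float64(0.2)]
hub [array([ 574.2, -163.5,   80.7]), np.float64(0.6)]
tip [array([ 574.6, -162.5,  109. ]), np.float64(0.7)]
hub_low [ 575.1 -166.1   75.3]
hub_low [ 577.7 -163.5   75.4]
drive_top [ 578.  -161.3   45.7]
drive_top [ 574.2 -160.6   50.2]
drive [ 575.8 -164.6   -1.1]
drive [ 773.6 -177.3   -2.6]
turn [ 6.45968270e-06  1.30389382e-05 -2.63281074e+00]
turn [ 9.69036356e-06 -4.80074931e-06  5.08781910e-01]
shift [ 543.75425913 -540.52170345  128.3136997 ]
shift [ 543.7540866  -540.52253081  207.31369969]
```

Call:
servo_tool(commands=[1, 0.544, -0.541, 0.128, 0, 0, 0.509, 1, 0.544, -0.541, 0.128, 0, 0, 0.509, 1, 0.544, -0.541, 0.128, 0, 0, 0.509, 1, 0.544, -0.541, 0.128, 0, 0, 0.509, 1, 0.544, -0.541, 0.128, 0, 0, 0.509, 1, 0.544, -0.541, 0.128, 0, 0, 0.509, 1, 0.544, -0.541, 0.128, 0, 0, 0.509, 1, 0.544, -0.541, 0.128, 0, 0, 0.509, 1, 0.544, -0.541, 0.128, 0, 0, 0.509, 1, 0.544, -0.541, 0.128, 0, 0, 0.509, 1, 0.544, -0.541, 0.128, 0, 0, 0.509, 1, 0.544, -0.541, 0.128, 0, 0, 0.509, 1, 0.544, -0.541, 0.128, 0, 0, 0.509, 1, 0.544, -0.541, 0.128, 0, 0, 0.509, 1, 0.544, -0.541, 0.128, 0, 0, 0.509, 1, 0.544, -0.541, 0.128, 0, 0, 0.509, 1, 0.544, -0.541, 0.128, 0, 0, 0.509, 1, 0.544, -0.541, 0.128, 0, 0, 0.509, 1, 0.544, -0.541, 0.128, 0, 0, 0.509, 1, 0.544, -0.541, 0.128, 0, 0, 0.509], force=30)

```text
t: 3.47
position: [503.0, 215.9, 119.5]
ee_rot: [1.0, -0.022, 0.0, -0.001]
contact_force: [-0.5, -1.2, 0.5]
gripper_width: 0.998
```

```bash
cat > go.py <<'E'
import sys
from h import *
st=manip.read_state();T=R.from_quat(st['ee_rot'])
print(np.round(st['t'],2),np.round(st['position'],1),np.round(st['contact_force'],1),st['gripper_width'])
p=np.array([float(v) for v in sys.argv[1:4]]);yaw=float(sys.argv[4])
z=np.array([0,0,-1.]);y=np.array([np.sin(yaw),-np.cos(yaw),0]);
print("shift m",np.round(T.inv().apply(p-st['position'])/1000,4),"turn",np.round((T.inv()*R.from_matrix(np.c_[np.cross(y,z),y,z])).as_rotvec(),3))
E
python3 go.py 502.4 210.9 41 -.048
```

```text
3.47 [503.  215.9 119.5] [-0.5 -1.2  0.5] 0.998242191382891
shift m [-0.0004  0.0052  0.0785] turn [-0.002 -0.     0.004]
```

Call:
servo_tool(commands=[1, 0, 0.005, 0.01, -0.002, 0, 0.004, 1, 0, 0.005, 0.02, -0.002, 0, 0.004, 1, 0, 0.005, 0.04, -0.002, 0, 0.004, 1, 0, 0.005, 0.055, -0.002, 0, 0.004, 1, 0, 0.005, 0.07, -0.002, 0, 0.004, 1, 0, 0.005, 0.0785, -0.002, 0, 0.004, 1, 0, 0.005, 0.0785, -0.002, 0, 0.004, 1, 0, 0.005, 0.0785, -0.002, 0, 0.004, 1, 0, 0.005, 0.0785, -0.002, 0, 0.004])

```text
t: 4.22
position: [503.3, 210.6, 41.7]
ee_rot: [1.0, -0.024, 0.001, 0.0]
contact_force: [-0.4, -0.1, 0.3]
gripper_width: 1.0
```

```bash
python3 go.py 502.4 210.9 41 -.048; python3 - <<'E'
from h import *
o=[]
for n in("side","top"):
    s=manip.snapshot(n);x,y=proj(s,[502,211,40])[0].astype(int)
    o.append(cv2.resize(s['image'][y-30:y+30,x-32:x+32],None,fx=6,fy=6,interpolation=cv2.INTER_CUBIC));print(x-32,y-30)
cv2.imwrite("pics/g1.png",np.hstack(o))
E
```

```text
4.22 [503.3 210.6  41.7] [-0.4 -0.1  0.3] 1.0002454330623975
shift m [-0.0009 -0.0003  0.0007] turn [ 0.    -0.001 -0.001]
250 231
162 186
```

View pics/g1.png

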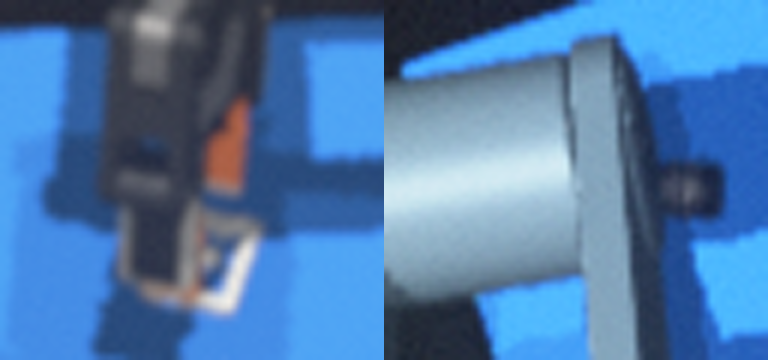

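The near finger stands in front of the near eye, at crop (160,240), and the far eye is between the jaws. I'll close the gripper now.

Call:
servo_tool(commands=[0.4, -0.001, 0, 0.001, 0, 0, 0, 0.4, -0.001, 0, 0.001, 0, 0, 0, 0.4, -0.001, 0, 0.001, 0, 0, 0, 0.4, -0.001, 0, 0.001, 0, 0, 0, 0.4, -0.001, 0, 0.001, 0, 0, 0, 0.4, -0.001, 0, 0.001, 0, 0, 0, 0.4, -0.001, 0, 0.001, 0, 0, 0, 0.4, -0.001, 0, 0.001, 0, 0, 0, 0.4, -0.001, 0, 0.001, 0, 0, 0, 0.4, -0.001, 0, 0.001, 0, 0, 0], force=30)

```text
t: 5.15
position: [504.2, 211.4, 42.8]
ee_rot: [1.0, -0.024, 0.003, -0.0]
contact_force: [-1.6, -0.9, 9.3]
gripper_width: 0.53
```

Call:
servo_tool(commands=[0.4, 0, 0, -0.01, 0, 0, 0, 0.4, 0, 0, -0.03, 0, 0, 0, 0.4, 0, 0, -0.06, 0, 0, 0, 0.4, 0, 0, -0.09, 0, 0, 0, 0.4, 0, 0, -0.12, 0, 0, 0, 0.4, 0, 0, -0.15, 0, 0, 0, 0.4, 0, 0, -0.15, 0, 0, 0, 0.4, 0, 0, -0.15, 0, 0, 0, 0.4, 0, 0, -0.15, 0, 0, 0])

```text
t: 5.9
position: [502.8, 211.3, 192.6]
ee_rot: [1.0, -0.024, 0.002, -0.0]
contact_force: [0.5, 0.5, -1.1]
gripper_width: 0.528
```

```bash
python3 go.py 575 -163.7 170 -.048;
```

```text
5.9 [502.8 211.3 192.6] [ 0.5  0.5 -1.1] 0.5275752741900336
shift m [0.09   0.3711 0.0229] turn [-0.    -0.005 -0.   ]
```

Call:
servo_tool(commands=[0.4, 0.004, 0.015, 0.001, 0, -0.005, 0, 0.4, 0.011, 0.045, 0.003, 0, -0.005, 0, 0.4, 0.02, 0.08, 0.005, 0, -0.005, 0, 0.4, 0.028, 0.115, 0.007, 0, -0.005, 0, 0.4, 0.036, 0.15, 0.009, 0, -0.005, 0, 0.4, 0.045, 0.185, 0.011, 0, -0.005, 0, 0.4, 0.053, 0.22, 0.014, 0, -0.005, 0, 0.4, 0.062, 0.255, 0.016, 0, -0.005, 0, 0.4, 0.07, 0.29, 0.018, 0, -0.005, 0, 0.4, 0.078, 0.32, 0.02, 0, -0.005, 0, 0.4, 0.084, 0.345, 0.022, 0, -0.005, 0, 0.4, 0.088, 0.361, 0.023, 0, -0.005, 0, 0.4, 0.09, 0.371, 0.023, 0, -0.005, 0, 0.4, 0.09, 0.371, 0.023, 0, -0.005, 0, 0.4, 0.09, 0.371, 0.023, 0, -0.005, 0, 0.4, 0.09, 0.371, 0.023, 0, -0.005, 0])

```text
t: 7.23
position: [574.7, -162.0, 169.5]
ee_rot: [1.0, -0.023, -0.0, -0.001]
contact_force: [0.3, -0.5, -0.4]
gripper_width: 0.527
```

```bash
python3 go.py 575 -163.7 170 -.048; python3 - <<'E'
from h import *
o=[]
for n in("side","top"):
    s=manip.snapshot(n);x,y=proj(s,[575,-163,120])[0].astype(int)
    o.append(cv2.resize(s['image'][y-30:y+30,x-32:x+32],None,fx=6,fy=6,interpolation=cv2.INTER_CUBIC));print(x-32,y-30)
    for r in manip.pinpoint("eye_a",s)[:3]+manip.pinpoint("ring",s)[:1]:print(n,np.round(r['at'],1),r['score'])
    print([np.round((proj(s,[575,-163.7,z])[0]-[x-32,y-30])*6) for z in(81,109,143,163)])
cv2.imwrite("pics/g2.png",np.hstack(o))
E
```

```text
7.23 [ 574.7 -162.   169.5] [ 0.3 -0.5 -0.4] 0.5266305676357342
shift m [ 0.0004  0.0017 -0.0005] turn [-0.001  0.001  0.001]
250 111
side [ 579.4 -142.6  159.5] 0.61
side [ 579.7 -186.   160.3] 0.46
side [ 574.4 -165.7    0.6] 0.16
side [ 572.8 -153.2  142.6] 0.63
[array([194., 269.]), array([197., 209.]), array([200., 134.]), array([202.,  89.])]
293 160
[array([180., 190.]), array([191., 186.]), array([205., 181.]), array([214., 178.])]
```

View pics/g2.png

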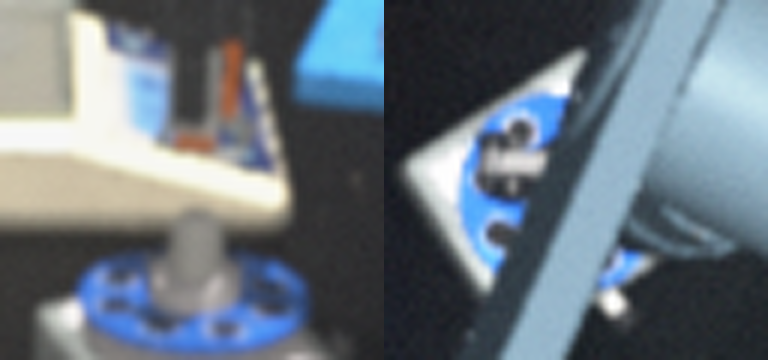

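```bash
cat > ov.py <<'E'
import sys
from h import *
# overlay: ring centre x y z(underside), spindle x y hubz
rx,ry,rz,yaw,sx,sy,hz=[float(v) for v in sys.argv[1:8]]
s=manip.snapshot("side");k=10
x0,y0=proj(s,[575,-163,118])[0].astype(int)-[30,30]
im=cv2.resize(s['image'][y0:y0+60,x0:x0+60],None,fx=k,fy=k,interpolation=cv2.INTER_CUBIC);raw=im.copy()
P=lambda p:((proj(s,p)-[x0,y0]+.5)*k).astype(np.int32)
for sg in(-1,1):
    cv2.polylines(im,[cv2.convexHull(P(eyebox(rx,ry,rz,yaw,23,sg)))],True,(0,255,0),1)
th=np.linspace(0,2*np.pi,40)
for r,z in((11.5,hz+2.5),(11.5,hz+22.5),(7.5,hz+27.5),(20,hz)):
    cv2.polylines(im,[P(np.c_[sx+r*np.cos(th),sy+r*np.sin(th),0*th+z])],True,(0,255,255),1)
cv2.imwrite(sys.argv[8],im)
m=orange(s['image']);ys,xs=np.nonzero(m[y0*K:y0*K+200,x0*K:(x0+60)*K]);
n,l,st,c=cv2.connectedComponentsWithStats(m[y0*K:(y0+60)*K,x0*K:(x0+60)*K]);print([(np.round(a/K,1)) for a in st[1:]])
E
python3 ov.py 574 -162 142.7 -.048 575 -163.7 81 pics/ov1.png
```

```text
[array([ 34.5,   5.2,   4.2,  13.2, 171.2]), array([26.8, 21. ,  7. ,  3.5, 76. ])]
```

View pics/ov1.png

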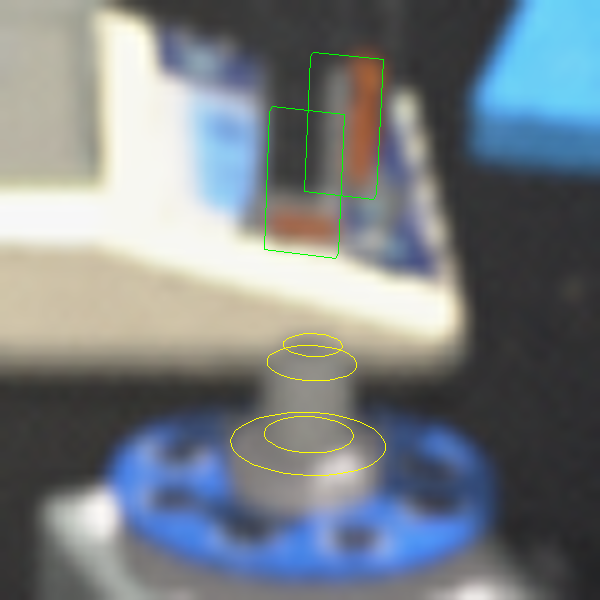

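Call:
servo_tool(commands=[0.4, 0.0017, 0.0018, 0.003, 0, 0, 0, 0.4, 0.0017, 0.0018, 0.008, 0, 0, 0, 0.4, 0.0017, 0.0018, 0.014, 0, 0, 0, 0.4, 0.0017, 0.0018, 0.02, 0, 0, 0, 0.4, 0.0017, 0.0018, 0.026, 0, 0, 0, 0.4, 0.0017, 0.0018, 0.03, 0, 0, 0, 0.4, 0.0017, 0.0018, 0.034, 0, 0, 0, 0.4, 0.0017, 0.0018, 0.037, 0, 0, 0, 0.4, 0.0017, 0.0018, 0.04, 0, 0, 0, 0.4, 0.0017, 0.0018, 0.043, 0, 0, 0, 0.4, 0.0017, 0.0018, 0.043, 0, 0, 0])

```text
t: 8.5
position: [576.4, -164.8, 126.4]
ee_rot: [1.0, -0.024, -0.0, -0.0]
contact_force: [0.2, -0.3, -1.2]
gripper_width: 0.526
```

```bash
python3 go.py 576.4 -163.8 118 -.048; python3 ov.py 575.5 -163.8 99.7 -.048 575.7 -163.7 81 pics/ov2.png
```

```text
8.5 [ 576.4 -164.8  126.4] [ 0.2 -0.3 -1.2] 0.5255370262382173
shift m [-0.0001 -0.001   0.0084] turn [-0.001  0.001  0.001]
[array([ 33.5,  21.2,   3.5,  13. , 148.8]), array([25.5, 37. ,  7. ,  3.5, 79. ])]
```

View pics/ov2.png

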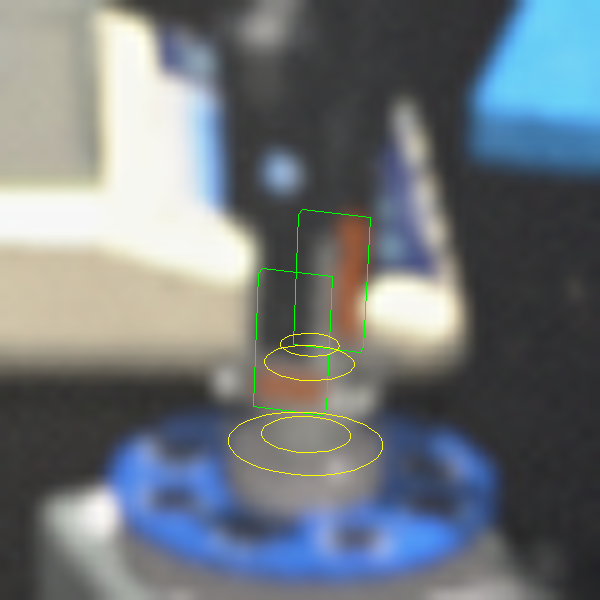

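The ring surrounds the spindle head and no force shows. I'll lower it in small steps and watch the force.

Call:
servo_tool(commands=[0.4, 0, -0.001, 0.002, 0, 0, 0, 0.4, 0, -0.001, 0.004, 0, 0, 0, 0.4, 0, -0.001, 0.006, 0, 0, 0, 0.4, 0, -0.001, 0.008, 0, 0, 0, 0.4, 0, -0.001, 0.01, 0, 0, 0, 0.4, 0, -0.001, 0.012, 0, 0, 0, 0.4, 0, -0.001, 0.014, 0, 0, 0, 0.4, 0, -0.001, 0.015, 0, 0, 0, 0.4, 0, -0.001, 0.015, 0, 0, 0])

```text
t: 9.3
position: [576.4, -163.7, 111.4]
ee_rot: [1.0, -0.024, -0.0, -0.0]
contact_force: [0.2, -0.1, -1.3]
gripper_width: 0.529
```

Call:
servo_tool(commands=[0.4, 0, 0, 0.0008, 0, 0, 0, 0.4, 0, 0, 0.0016, 0, 0, 0, 0.4, 0, 0, 0.0024, 0, 0, 0, 0.4, 0, 0, 0.003, 0, 0, 0, 0.4, 0, 0, 0.003, 0, 0, 0])

```text
t: 9.72
position: [576.4, -163.7, 108.3]
ee_rot: [1.0, -0.024, -0.0, -0.0]
contact_force: [-0.7, 0.4, -1.0]
gripper_width: 0.529
```

Call:
servo_tool(commands=[0.4, 0, 0, 0.0008, 0, 0, 0, 0.4, 0, 0, 0.0016, 0, 0, 0, 0.4, 0, 0, 0.002, 0, 0, 0, 0.4, 0, 0, 0.002, 0, 0, 0])

```text
t: 10.05
position: [576.6, -163.8, 106.7]
ee_rot: [1.0, -0.024, -0.0, -0.0]
contact_force: [0.3, 1.1, 1.7]
gripper_width: 0.526
```

Call:
servo_tool(commands=[0.4, 0, 0, 0.0006, 0, 0, 0, 0.4, 0, 0, 0.0012, 0, 0, 0, 0.4, 0, 0, 0.0018, 0, 0, 0, 0.4, 0, 0, 0.0024, 0, 0, 0, 0.4, 0, 0, 0.003, 0, 0, 0, 0.4, 0, 0, 0.003, 0, 0, 0, 0.4, 0, 0, 0.003, 0, 0, 0])

```text
t: 10.63
position: [577.0, -163.9, 104.1]
ee_rot: [1.0, -0.024, 0.0, -0.0]
contact_force: [0.4, 0.8, 5.5]
gripper_width: 0.529
```

Call:
servo_tool(commands=[0.4, 0, 0, 0.0006, 0, 0, 0, 0.4, 0, 0, 0.0012, 0, 0, 0, 0.4, 0, 0, 0.002, 0, 0, 0, 0.4, 0, 0, 0.002, 0, 0, 0, 0.4, 0, 0, 0.002, 0, 0, 0])

```text
t: 11.05
position: [577.5, -164.2, 102.9]
ee_rot: [1.0, -0.024, 0.001, 0.0]
contact_force: [-1.3, -1.0, 7.0]
gripper_width: 0.528
```

```bash
python3 go.py 576.4 -163.8 102 -.048; python3 ov.py 576 -163.8 77 -.048 575.7 -163.7 81 pics/ov3.png
```

```text
11.05 [ 577.5 -164.2  102.9] [-1.3 -1.   7. ] 0.5275570264176175
shift m [-0.0011 -0.0003  0.0009] turn [ 0.    -0.002  0.001]
[array([33. , 29.8,  3.2,  6. , 61.8]), array([24.8, 45.5,  7. ,  3.5, 75.5])]
```

View pics/ov3.png

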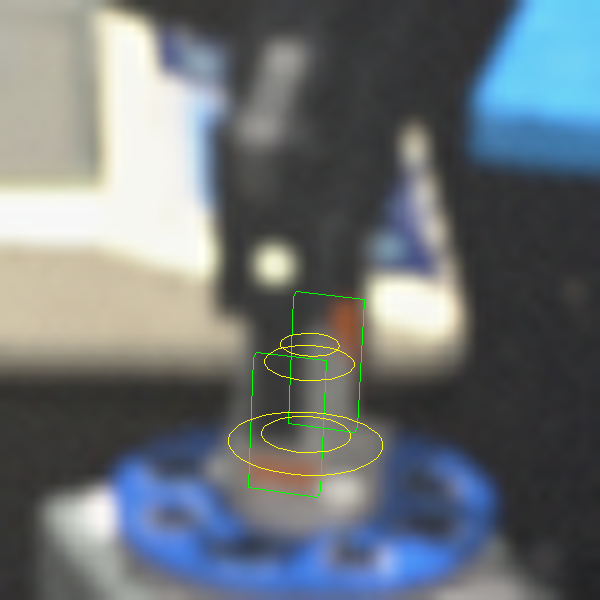

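Call:
servo_tool(commands=[0.4, -0.0011, -0.0004, 0.0008, 0, 0, 0, 0.4, -0.0011, -0.0004, 0.0008, 0, 0, 0, 0.7, -0.0011, -0.0004, 0.0014, 0, 0, 0, 0.8, -0.0011, -0.0004, 0.0022, 0, 0, 0, 0.9, -0.0011, -0.0004, 0.0025, 0, 0, 0, 1, -0.0011, -0.0004, 0.0025, 0, 0, 0, 1, -0.0011, -0.0004, 0.0025, 0, 0, 0, 1, -0.0011, -0.0004, 0.0025, 0, 0, 0, 1, -0.0011, -0.0004, 0.0025, 0, 0, 0, 1, -0.0011, -0.0004, 0.0025, 0, 0, 0])

```text
t: 11.93
position: [576.4, -163.7, 100.3]
ee_rot: [1.0, -0.024, 0.001, 0.0]
contact_force: [-0.1, 0.7, 0.0]
gripper_width: 0.999
```

```bash
python3 go.py 576.4 -163.8 220 -.048; python3 ov.py 575.5 -163.8 79 -.048 575.7 -163.7 81 pics/ov4.png
```

```text
11.93 [ 576.4 -163.7  100.3] [-0.1  0.7  0. ] 0.9992712837867496
shift m [ 2.000e-04  1.000e-04 -1.197e-01] turn [ 0.    -0.002  0.001]
[array([ 32.2,  27.5,   5. ,  12. , 156.8]), array([24.8, 45.8,  6.8,  3. , 62.5])]
```

View pics/ov4.png

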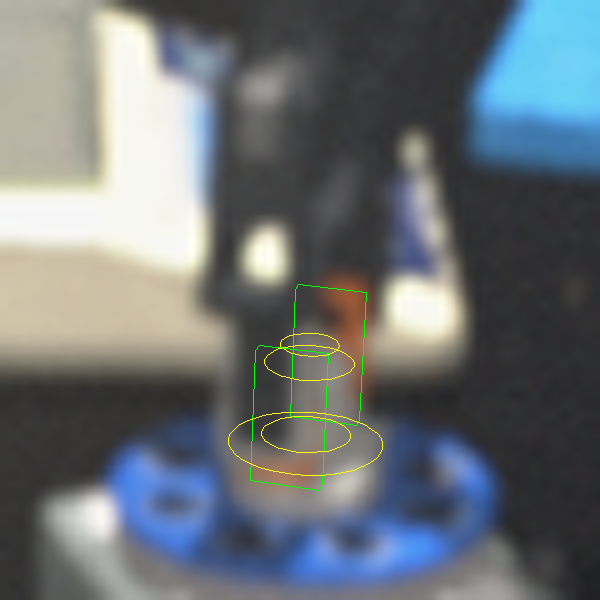

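The ring is released. I'll retract straight up, then move aside to inspect it.

Call:
servo_tool(commands=[1, 0, 0, -0.003, 0, 0, 0, 1, 0, 0, -0.01, 0, 0, 0, 1, 0, 0, -0.03, 0, 0, 0, 1, 0, 0, -0.06, 0, 0, 0, 1, 0, 0, -0.09, 0, 0, 0, 1, 0, 0, -0.12, 0, 0, 0, 1, 0, 0, -0.14, 0, 0, 0, 1, -0.03, -0.02, -0.14, 0, 0, 0, 1, -0.06, -0.05, -0.14, 0, 0, 0, 1, -0.1, -0.09, -0.14, 0, 0, 0, 1, -0.13, -0.12, -0.14, 0, 0, 0, 1, -0.15, -0.15, -0.14, 0, 0, 0, 1, -0.17, -0.18, -0.14, 0, 0, 0, 1, -0.18, -0.2, -0.14, 0, 0, 0, 1, -0.18, -0.22, -0.14, 0, 0, 0, 1, -0.18, -0.22, -0.14, 0, 0, 0])

```text
t: 13.32
position: [406.1, 67.3, 241.0]
ee_rot: [1.0, -0.022, 0.002, -0.0]
contact_force: [0.5, 0.2, 0.2]
gripper_width: 1.001
```

```bash
sed -i 's/yaw,23,sg/yaw,float(sys.argv[9]) if len(sys.argv)>9 else 23,sg/' ov.py; python3 ov.py 575.5 -163.8 79.5 -.048 575.7 -163.7 81 pics/ov5.png 28.5; python3 - <<'E'
from h import *
S={n:manip.snapshot(n) for n in("side","top")};obs={}
for n,s in S.items():
    g=[hullc(s,eyebox(575.5,-163.8,79.5,-.05,28.5,k))[0] for k in(-1,1)]
    obs[n]=blobs(s['image'],g,8);print(n,np.round(g,1),obs[n],[hullc(s,eyebox(575.5,-163.8,79.5,-.05,28.5,k))[1] for k in(-1,1)])
def f(p,nm):
    return np.concatenate([hullc(S[n],eyebox(p[0],p[1],p[3],p[2],p[4],k))[0]-obs[n][i][0] for n in nm for i,k in enumerate((-1,1))])
r=least_squares(f,[575,-163,-.05,80,28],x_scale=[1,1,.01,1,1],args=(("side","top"),),diff_step=1e-3);print(np.round(r.x,3),np.round(r.fun,2))
s=S["top"];x,y=proj(s,[575,-163,95])[0].astype(int)
cv2.imwrite("pics/top5.png",cv2.resize(s['image'][y-25:y+25,x-25:x+25],None,fx=12,fy=12,interpolation=cv2.INTER_CUBIC))
cv2.imwrite("pics/fin.png",cv2.resize(np.hstack([cv2.imread("pics/ov5.png"),cv2.imread("pics/top5.png")]),(800,400)))
E
```

```text
[array([ 29.5,  28.5,   7.8,  11.2, 185.5]), array([ 24. ,  34.5,   8.2,  14.5, 406. ])]
side [[284.8 146. ]
 [279.9 153.9]] [(array([285.59681698, 144.34748011]), np.float64(47.125)), (array([279.55646658, 153.43177599]), np.float64(101.0))] [92.76204946893267, 99.99539783829823]
top [[333.5 191.6]
 [314.8 190.5]] [(array([333.66285211, 192.31690141]), np.float64(17.75)), (array([314.77858744, 190.74607623]), np.float64(13.9375))] [25.416917492635548, 21.9245974177029]
[ 5.74473e+02 -1.63386e+02 -8.30000e-02  8.26690e+01  2.94740e+01] [ 0.05  0.57  0.34 -0.5   0.22 -0.12 -0.29 -0.32]
```

View pics/fin.png

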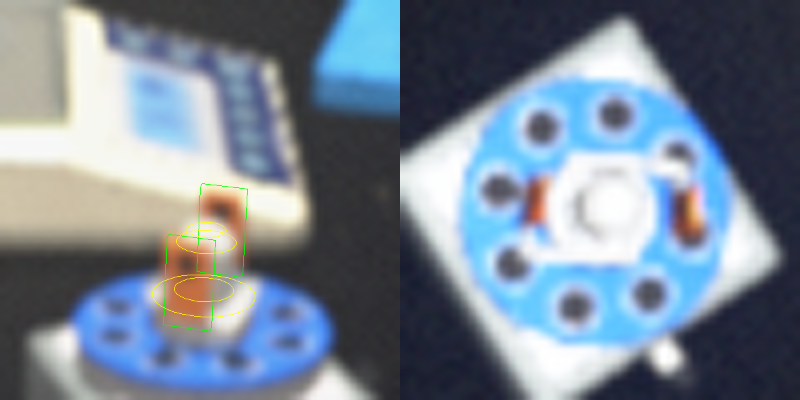

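```bash
python3 -c "
from workcell import manip
print(manip.finish_job())"
```

```text
the job is handed in; nothing more can be done
None
```

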